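# Bring the battery monitor back on, earth first

## Task

Bring the battery monitor back on with the fingertips only, using a light touch each time and gripping nothing: first touch the earth stud (the steel stud with three brass nuts), then press the yellow reset button on the grey shunt block fully in, and last press down the raised end of the red rocker switch on the monitor panel until it has fully flipped over. Leave the black cell, the white terminal guard and the orange insulator standing where they are.

Things in the scene. Friction and masses are not known exactly. Their poses are not given: they have to be found in the camera images.
- earth_stud: Upright 12 mm steel stud with three brass hexagon nuts (21 mm across, one above another, 5 to 35 mm above the origin); its tip is 50 mm above the origin. Origin: foot of the stud on its axis, 32 mm above the shelf. It stands on a fixed black rubber insulator, 60 mm diameter, 32 mm tall. Touching stud or nuts counts.
- stud_top (a point): Centre of the flat tip of the steel stud, 82 mm above the shelf. The stud gives downward under a push (about 1 N to start, 9 N at its limit of 5 mm) and springs back.
- shunt: Grey aluminium shunt block, 62 x 124 x 34 mm (x, y, z), fixed to the shelf. Origin: centre of its underside; z up. Two steel bolt heads, 45 mm either side of the centre along its y, rise to 42 mm; a black collar, 32 mm diameter, surrounds the reset button at the centre and rises to 38 mm.
- button_top (a point): Centre of the top of the round yellow reset button (20 mm diameter) in the middle of the shunt block; 48 mm above the shelf when out, 42 mm when fully in. Moves with the button.
- reset_button (a joint): Travel of the reset button, m: 0 out, 0.006 fully in (a firm stop). It slides straight down against about 3 N of friction and stays where it is left.
- panel: Grey monitor panel, a flat box 100 x 170 x 36 mm (x, y, z), fixed to the shelf. Origin: centre of its underside; z up. A black screen lies flat on its +y half (top 40 mm above the shelf), the red rocker on its -y half in a 60 x 36 mm black bezel (top 39 mm above the shelf).
- rocker_pivot (a point): Middle of the rocker's axis, 46 mm above the shelf, fixed in the panel; the axis runs along the panel's y. The rocker is a shallow V, 26 mm wide, of two halves each 25 mm long. Off: the half towards the panel's -x is level at 46 mm, the half towards its +x slopes up to 55 mm at its end.
- rocker_raised_end (a point): Point on the top of the rocker's half towards the panel's +x (the raised half while off), 21 mm out from the pivot along that half; moves with the rocker.
- rocker (a joint): Angle of the rocker, rad: 0 off (half towards the panel's +x raised), 0.36 fully on (that half pressed level at 46 mm, the other raised; a firm stop). Friction of 0.06 N m, so about 3 N at the end of the half; it stays where it is left.
- cell: Loose stubby black polymer cell with a blue band, 44 x 64 x 62 mm (67 mm over its two terminals), 0.35 kg, standing beside the panel. Origin: centre of its underside. Bystander.
- guard: Loose white nylon terminal guard, an upside-down channel 34 x 80 x 28 mm, 60 g, near the shunt block. Origin: centre of its underside. Bystander.
- spacer: Loose orange spool-shaped insulator, 36 mm diameter, 40 mm tall, 80 g, near the earth stud. Origin: centre of its underside. Bystander.
Not all that is in view belongs to the job. Of the things shaped like the panel, the grey one is meant.

How it is judged:
On the way, in this order (a step that is already met when the one before it is completed fails the run):
1. the fingers touch the earth stud (contact force between the fingers and earth_stud above 0.5 N), for 0.05 s.
2. the reset button is pressed in (value of joint reset_button above 0.0045 m), for 0.1 s.
3. the rocker is flipped on (value of joint rocker above 0.29 rad), for 0.1 s.
At the end, for the whole second after the job is handed in: Reset button in by more than 4.5 of 6 mm, rocker over by more than 0.29 of 0.36 rad, and the cell, guard and insulator upright (within 0.15 rad) and within 15 mm of where they stood (value of joint reset_button above 0.0045 m and value of joint rocker above 0.29 rad and distance of each of cell, guard, spacer from where it was at the start of the episode below 0.015 m and angle between each of cell, guard, spacer's own z axis and vertical below 0.15 rad); the robot touches nothing.
It fails at once if the earth stud is pushed or squeezed harder than 25 N (contact force between anything else and earth_stud above 25 N).
It fails at once if the shunt block or its button is pushed or squeezed harder than 25 N (contact force between anything else and shunt above 25 N).
It fails at once if the panel or its rocker is pushed or squeezed harder than 25 N (contact force between anything else and panel above 25 N).
It fails at once if the cell, guard or insulator is lifted, carried, shoved more than 15 mm or knocked over (distance of any of cell, guard, spacer from where it was at the start of the episode above 0.015 m or angle between any of cell, guard, spacer's own z axis and vertical above 0.3 rad).
It also fails if it takes over 45 s, if anything falls off the work surface, if the arm or the gripper's body presses on something with over 40 N, if the wrist force passes 120 N, or if a joint passes its speed limit or range.

## Robot

A 6-joint arm with a two-finger parallel gripper is mounted at the origin on the work surface. World frame = base frame: x ahead of the robot, y to its left, z up, the work surface at z = 0. Lengths are in m, angles in rad, forces in N, time in s.
With the tool pointing down it reaches from about 0.375 to 0.9 m from the base axis. Payload 3.1 kg.
Tool frame: the origin (TCP) lies on the centre line of the jaws, within the pads' length; the fingertips stand ahead of it and the grasp point (between the pads) lies 3 mm ahead of it (robot.tip_reach is the z of the fingertips in the tool frame, in m); z points along the fingers, y is the line along which they close (so a half turn about z gives the same grasp; the last joint's range is limited). The gripper opens to 87 mm and grips with 3 to 60 N. Pads are 19 mm wide; open, the fingers measure 117 mm over their backs; the gripper's body (75 mm by 190 mm) begins 51 mm behind the grasp point.
Start: joints at [-0.178, 0.527, 1.433, -0, 1.181, -0.178], TCP at [0.625, 0, 0.212] pointing down, gripper open.
Joint ranges: [-3.08, 3.08], [-0.75, 2.2], [0.22, 2.44], [-1.43, 4.57], [0, 2.65], [-2.85, 2.85]. Speed limits (rad/s): [2.79, 2.79, 3.14, 3.14, 3.14, 3.14].

## Interface

Orientations are given as a unit quaternion [x, y, z, w].
In Python, from rig import sensors, eyes, ticket, robot gives the robot as it stands.
- The arm moves only by the tool drive_tool, never from a script. Its argument "deltas" is a list that holds one entry, the list of rows, each a list of 6 numbers: the shift along the tool's x, y, z in mm, then the turn, a rotation vector about the tool's x, y, z in rad. A call has 1 to 8 rows; each row shifts and turns the commanded pose from where the row before left it, along the tool's axes as they then stand; what a row does not reach is not made up. A row lasts 1/12 s, in which the tool goes at most 41.7 mm and 7.16 degrees, less where a joint would pass 70% of its speed; a pose out of reach is approached as far as the arm can. A call is refused whole if a number of a shift passes 41.7 or a number of a turn 0.125, either way. A call with a gripper value outside its range is refused whole. "gripper" is the opening in per cent of the stroke, from 0 (shut) to 100 (fully open), set as the call begins (left out, the last holds). The fingers move at their own pace and stop on an object; "squeeze" is the grip in N (left out, the last holds). Time passes only in rows, so rows that do not move let the fingers close. It gives the time, the measured TCP pose, the force, the opening and the grip force at its end, in the units of the state.
- sensors.get_obs(): the state, without advancing time (a new reading comes with each control period).
- eyes.camera(name): name is "scene" or "side" or "wrist"; returns a dict with "img" (384x512x3 uint8, red, green, blue), "fov_y" (degrees; the focal length in pixels is half the picture's height over the tangent of half this angle, whatever the lens; pixels are square), "cx", "cy" (the principal point, pixels), "D" ([k1, k2, p1, p2, k3] as OpenCV has them; the pictures are not rectified), "xyz" and "attitude" of the camera in the world; the wrist camera has in their place "hand_eye" (4x4, takes a point from camera to tool coordinates, whose origin is the TCP and whose axes are the flange's). Camera axes: x right, y up, looking along -z (the intrinsics and any distortion apply to the point x, -y, -z); pixel columns grow to the right and rows downward; lengths in m; the calibration is good to about 2 mm. A picture is of the moment at which its call begins: read the wrist's pose just before it. There is no depth.
- ticket.hand_in(): hands the job in; it is judged then, once.
The state is a dict: "time": time; "q": joint angles; "joint_velocities": joint speeds; "joint_torque": joint torques, N m; "position": TCP position; "tool_rot": TCP orientation; "ft_force": force on the tool from outside, world axes, zero at the start; "moment": the same for the moment, N m; "grip_width": finger opening in m; "grip_force": force on a finger pad.
Only numpy, scipy, OpenCV 4.12 (cv2) and the standard library are available. Lean on these libraries where they do the work, as an engineer would, in place of code of your own. Each camera call takes 0.05 s, during which the arm holds its last target. There are 200 camera calls.

## Working session

There is one attempt and no reset: what is moved stays moved. The work goes in short steps, Python scripts to look and compute and a tool call to move; the robot and the scene stay as the last step left them, time stands still between calls to the robot, and variables do not carry over. Pictures are saved under pics/ and viewed, at most 13 in all, crops included, and the job is handed in when it is done.

Besides the shell and the picture viewer there is one more tool, called after "Request:" as name(argument=value, ...) on one line, values as JSON. drive_tool: Moves the arm, as the interface text tells. Its arguments: {"type":"object","properties":{"deltas":{"type":"array"},"gripper":{"type":"number"},"squeeze":{"type":"number"}},"required":["deltas"]}

```bash
mkdir -p pics
cat > h.py <<'E'
import numpy as np, cv2
from scipy.spatial.transform import Rotation as R
from rig import sensors, eyes, ticket, robot
def cam(name):
    o=sensors.get_obs(); c=eyes.camera(name); c['o']=o
    if 'hand_eye' in c:
        T=np.eye(4);T[:3,:3]=R.from_quat(o['tool_rot']).as_matrix();T[:3,3]=o['position']
        W=T@np.array(c['hand_eye']); c['p']=W[:3,3];c['R']=W[:3,:3]
    else:
        c['p']=np.array(c['xyz']);a=np.array(c['attitude'])
        c['R']=R.from_quat(a).as_matrix() if a.size==4 else a.reshape(3,3)
    h=c['img'].shape[0]; f=h/2/np.tan(np.radians(c['fov_y'])/2)
    c['K']=np.array([[f,0,c['cx']],[0,f,c['cy']],[0,0,1]]);return c
def ray(c,uv):
    u=cv2.undistortPoints(np.array(uv,float).reshape(-1,1,2),c['K'],np.array(c['D'],float)).reshape(-1,2)
    d=np.c_[u[:,0],-u[:,1],-np.ones(len(u))]@c['R'].T
    return c['p'],d
def plane(c,uv,z):
    p,d=ray(c,uv); return p+d*((z-p[2])/d[:,2:3])
def save(c,n): cv2.imwrite('pics/'+n,cv2.cvtColor(c['img'],cv2.COLOR_RGB2BGR))
E
python3 - <<'E'
from h import *
import pickle
ims=[]
for n in ['scene','side','wrist']:
    c=cam(n);pickle.dump(c,open(n+'.pkl','wb'));save(c,n+'0.png');print(n,c['p'],c['R'].round(2).tolist(),c['D'],c['fov_y'])
print(robot.tip_reach,sensors.get_obs()['tool_rot'])
E
```

```text
scene [ 1.00351607 -0.23839267  0.67014646] [[0.37, -0.65, 0.67], [0.93, 0.26, -0.26], [-0.01, 0.72, 0.7]] [-0.03823507  0.          0.          0.          0.        ] 56.7184000427124
side [ 0.37011726 -0.62403344  0.67943456] [[0.98, 0.13, -0.13], [-0.18, 0.68, -0.71], [-0.01, 0.72, 0.69]] [-0.15173041  0.          0.          0.          0.        ] 47.86975323032182
wrist [0.62417752 0.06635492 0.38390272] [[1.0, 0.0, 0.0], [-0.0, 0.97, 0.24], [-0.0, -0.24, 0.97]] [-0.0601512  0.         0.         0.         0.       ] 63.10415391285421
0.022 [ 7.07104921e-01  7.07108153e-01 -4.77988687e-04 -6.79687749e-04]
```

View pics/scene0.png

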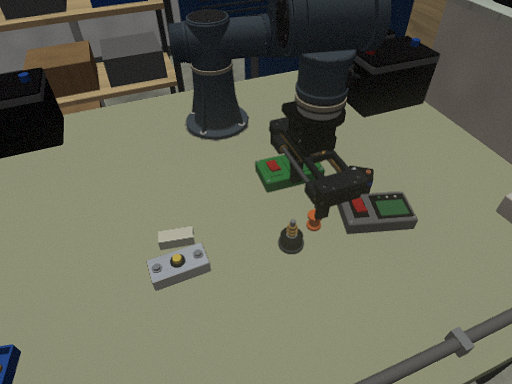

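View pics/side0.png

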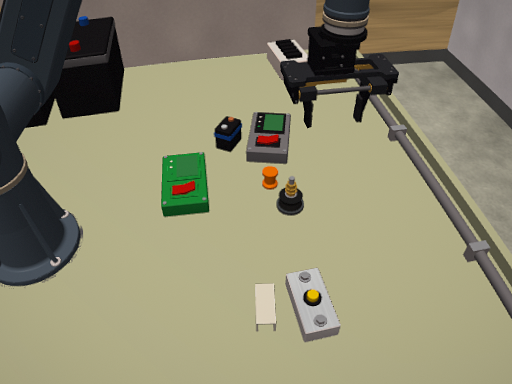

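View pics/wrist0.png

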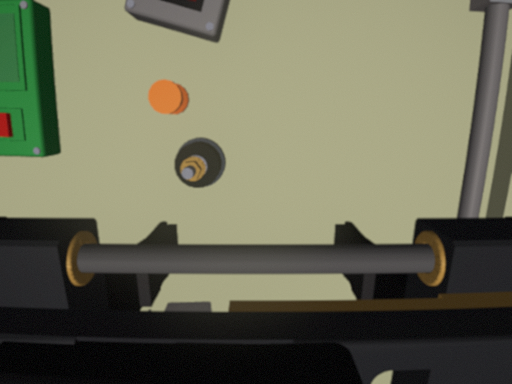

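The panel-shaped things are a green one (side 186,183; scene 290,170) and a grey one (side 269,137; scene 377,211). The grey one is meant, as the task says. The stud is at side (291,195), the spacer at (270,177), the shunt with its yellow button at (312,297), the guard at (265,303) and the cell at (228,133).

Run:
```python
from h import *
import pickle
C={n:pickle.load(open(n+'.pkl','rb')) for n in ['scene','side','wrist']}
def tri(obs):
    A=np.zeros((3,3));b=np.zeros(3);L=[]
    for c,uv in obs:
        p,d=ray(c,[uv]);d=d[0]/np.linalg.norm(d[0]);M=np.eye(3)-np.outer(d,d);A+=M;b+=M@p;L.append((p,d))
    x=np.linalg.solve(A,b);return x.round(4),[round(1e3*np.linalg.norm(np.cross(x-p,d)),1) for p,d in L]
def blobs(c,lo,hi,amin=15):
    m=cv2.inRange(cv2.cvtColor(c['img'],cv2.COLOR_RGB2HSV),lo,hi)
    n,_,s,ce=cv2.connectedComponentsWithStats(m);return [(ce[i].round(1).tolist(),s[i].tolist()) for i in range(1,n) if s[i,4]>=amin]
for n in ['scene','side']:
    c=C[n]
    print(n,'Y',blobs(c,(22,150,120),(34,255,255)),'\nR',blobs(c,(0,200,90),(4,255,255)),blobs(c,(176,150,90),(180,255,255)),'\nO',blobs(c,(5,180,120),(15,255,255)))
print('stud',tri([(C['scene'],(293,221)),(C['side'],(292,180)),(C['wrist'],(189,173))]), [plane(C[n],[uv],.082)[0].round(4) for n,uv in [('scene',(293,221)),('side',(292,180)),('wrist',(189,173))]])
s=C['side']['img'];a=cv2.resize(s[95:215,155:315],None,fx=5,fy=5,interpolation=cv2.INTER_CUBIC)
cv2.imwrite('pics/crop1.png',a[:,:,::-1])
```

```text
scene Y [([176.6, 256.4], [173, 255, 8, 5, 21])] 
R [] [] 
O []
side Y [([312.3, 294.7], [307, 290, 12, 11, 106])] 
R [([72.9, 44.0], [69, 40, 10, 11, 60]), ([267.4, 139.1], [257, 135, 21, 9, 148]), ([183.4, 187.9], [172, 181, 23, 13, 181])] [] 
O [([269.3, 176.5], [263, 166, 15, 23, 247])]
stud (array([0.557 , 0.0129, 0.0764]), [np.float64(1.8), np.float64(1.2), np.float64(0.8)]) [array([0.5605, 0.0124, 0.082 ]), array([0.555 , 0.0053, 0.082 ]), array([0.5581, 0.0131, 0.082 ])]
```

View pics/crop1.png

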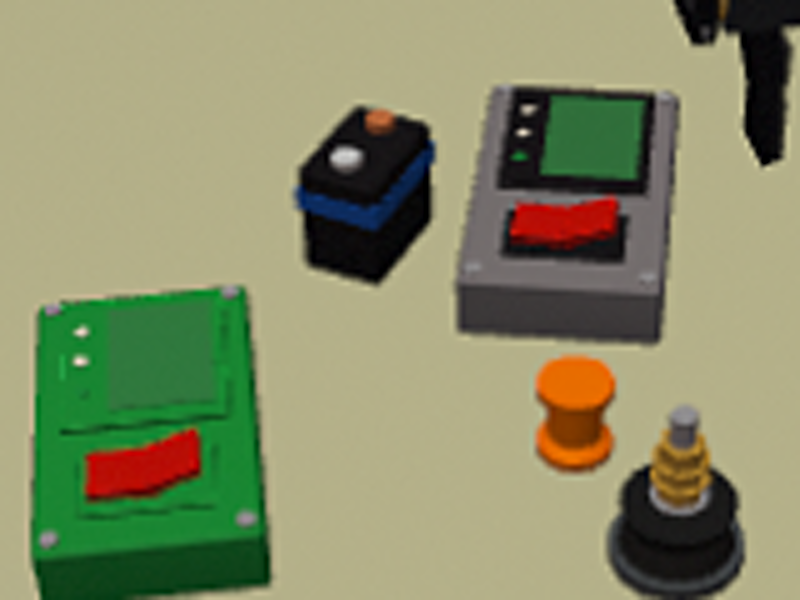

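The crop confirms it. The grey panel's screen faces away from the side camera (+y), and the rocker's right end (crop 617,218, i.e. +x) is raised. The stud tip is at side (291.8,177.4).

Run:
```python
from h import *
import pickle
C={n:pickle.load(open(n+'.pkl','rb')) for n in ['scene','side','wrist']}
S=C['side']
f=lambda pts:np.array(pts)/5+[155,95]
print('stud',plane(S,f([(684,412)]),.082),plane(C['scene'],[(293,221)],.082),plane(C['wrist'],[(189,173)],.082))
P=plane(S,f([(462,283),(660,289),(677,93),(497,88)]),.036);print('panel',P.round(4),P.mean(0).round(4),[np.linalg.norm(P[i]-P[(i+1)%4]).round(3) for i in range(4)])
print('rocker end',plane(S,f([(617,218)]),.055).round(4),'low end',plane(S,f([(513,225)]),.046).round(4),'valley',plane(S,f([(566,230)]),.046).round(4))
B=plane(S,f([(505,255),(622,262),(628,215)]),.039);print('bezel',B.round(4))
print('button',plane(S,[(312.8,295)],.048).round(4),plane(C['scene'],[(177.5,258.5)],.048).round(4))
```

```text
stud [[0.55653651 0.01304315 0.082     ]] [[0.56053973 0.01240272 0.082     ]] [[0.55813578 0.01306038 0.082     ]]
panel [[0.4894 0.1709 0.036 ]
 [0.5806 0.1486 0.036 ]
 [0.628  0.3081 0.036 ]
 [0.5352 0.3309 0.036 ]] [0.5583 0.2396 0.036 ] [np.float64(0.094), np.float64(0.166), np.float64(0.096), np.float64(0.166)]
rocker end [[0.5667 0.1822 0.055 ]] low end [[0.5191 0.1979 0.046 ]] valley [[0.5434 0.1891 0.046 ]]
bezel [[0.5126 0.1844 0.039 ]
 [0.5665 0.1684 0.039 ]
 [0.5776 0.2042 0.039 ]]
button [[ 0.5317 -0.2466  0.048 ]] [[ 0.5388 -0.2421  0.048 ]]
```

Request:
drive_tool(deltas=[[[0, 0, 0, 0, 0, 0], [0, 0, 0, 0, 0, 0], [0, 0, 0, 0, 0, 0], [0, 0, 0, 0, 0, 0], [0, 0, 0, 0, 0, 0], [0, 0, 0, 0, 0, 0]]], gripper=0)

```text
time: 0.65
position: [0.625, 0.0, 0.2119]
tool_rot: [0.707, 0.707, 0.0, 0.0]
ft_force: [0.2, -0.3, 0.2]
grip_width: 0.0548
grip_force: 0.0
```

Request:
drive_tool(deltas=[[[4, -20, 0, 0, 0, 0], [5, -27, 0, 0, 0, 0], [4, -20, 0, 0, 0, 0], [0, 0, 25, 0, 0, 0], [0, 0, 35, 0, 0, 0], [0, 0, 25, 0, 0, 0], [0, 0, 5, 0, 0, 0], [0, 0, 0, 0, 0, 0]]])

```text
time: 1.32
position: [0.5567, 0.0132, 0.1203]
tool_rot: [0.707, 0.707, -0.001, -0.002]
ft_force: [0.4, -0.7, 0.5]
grip_width: 0.0038
grip_force: 0.0
```

Run:
```python
from h import *
a=cam('side');b=cam('wrist');print(a['o']['position'],a['o']['ft_force'],a['o']['grip_width'])
A=cv2.resize(a['img'][110:230,220:360],(400,343),interpolation=cv2.INTER_CUBIC)
B=cv2.resize(b['img'],(400,300))
cv2.imwrite('pics/s2.png',np.hstack([A,np.vstack([B,np.zeros((43,400,3),np.uint8)])])[:,:,::-1])
```

```text
[0.55666199 0.01323934 0.12031816] [ 0.41266585 -0.67111083  0.46112695] 0.003792053185508273
```

View pics/s2.png

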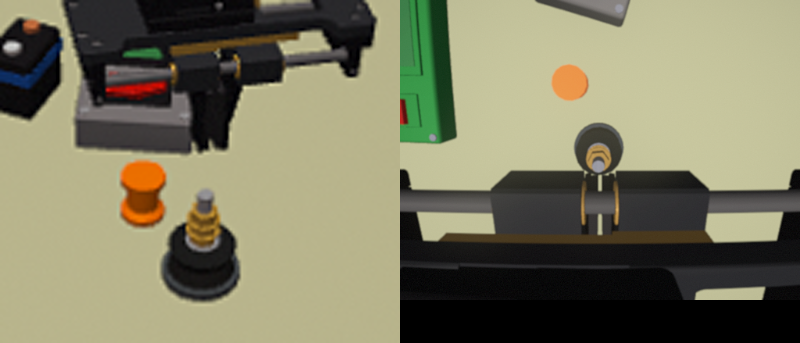

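Run:
```python
from h import *
c=cam('side');d=cam('wrist');s=cam('scene');o=c['o'];print(o['position'],o['tool_rot'])
def proj(c,P):
    q=(np.array(P)-c['p'])@c['R']; return cv2.projectPoints(np.array([[q[0],-q[1],-q[2]]]),np.zeros(3),np.zeros(3),c['K'],np.array(c['D'],float))[0].ravel()
for P in [(.5567,.0132,.0983),(.5567,.0132,.082),(.5567,.0132,0.032),(.5567,.0132,0)]: print(P,proj(c,P),proj(d,P),proj(s,P))
print(plane(c,[(293.5,161.8)],.098))
A=cv2.resize(s['img'][150:270,240:380],None,fx=4,fy=4,interpolation=cv2.INTER_CUBIC);cv2.imwrite('pics/s3.png',A[:,:,::-1])
```

```text
[0.55906584 0.01283721 0.12280203] [7.07112330e-01 7.07100630e-01 5.34610374e-04 7.52158435e-04]
(0.5567, 0.0132, 0.0983) [292.2413194  171.39323284] [252.15255659 218.55746259] [293.03718087 214.66220167]
(0.5567, 0.0132, 0.082) [291.85885276 177.3397707 ] [252.32514514 211.34612649] [292.57284248 219.64869554]
(0.5567, 0.0132, 0.032) [290.73189556 194.68556095] [252.73052526 194.43744279] [291.22737432 234.06389815]
(0.5567, 0.0132, 0) [290.04581151 205.12069042] [252.92233316 186.45133056] [290.42388213 242.64864871]
[[0.56667567 0.04248999 0.098     ]]
```

View pics/s3.png

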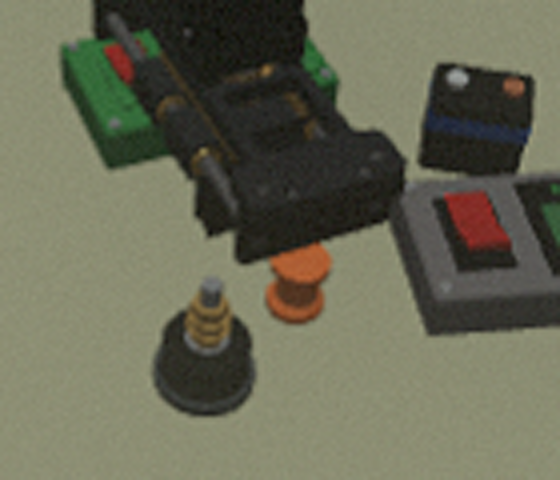

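Request:
drive_tool(deltas=[[[0, 0, 6, 0, 0, 0], [0, 0, 6, 0, 0, 0], [0, 0, 3, 0, 0, 0], [0, 0, 0, 0, 0, 0], [0, 0, 0, 0, 0, 0], [0, 0, 0, 0, 0, 0]]])

```text
time: 2.07
position: [0.558, 0.013, 0.1068]
tool_rot: [0.707, 0.707, -0.0, -0.0]
ft_force: [0.2, -0.1, -0.1]
grip_width: 0.0001
grip_force: 0.0
```

Request:
drive_tool(deltas=[[[0, 0, 1, 0, 0, 0], [0, 0, 1, 0, 0, 0], [0, 0, 1, 0, 0, 0], [0, 0, 0, 0, 0, 0], [0, 0, 0, 0, 0, 0], [0, 0, 0, 0, 0, 0]]])

```text
time: 2.57
position: [0.558, 0.0131, 0.1039]
tool_rot: [0.707, 0.707, 0.0, 0.0]
ft_force: [0.4, -0.2, 0.0]
grip_width: 0.0005
grip_force: 0.0
```

Request:
drive_tool(deltas=[[[0, 0, 1, 0, 0, 0], [0, 0, 1, 0, 0, 0], [0, 0, 0, 0, 0, 0], [0, 0, 0, 0, 0, 0]]])

```text
time: 2.9
position: [0.5579, 0.0131, 0.1018]
tool_rot: [0.707, 0.707, -0.0, -0.0]
ft_force: [1.4, -0.4, 0.7]
grip_width: 0.0007
grip_force: 0.0
```

Run:
```python
from h import *
a=cam('side');b=cam('scene');print(a['o']['position'],a['o']['ft_force'])
A=cv2.resize(a['img'][110:230,230:350],(400,400),interpolation=cv2.INTER_CUBIC)
B=cv2.resize(b['img'][150:270,240:360],(400,400),interpolation=cv2.INTER_CUBIC)
cv2.imwrite('pics/s4.png',np.hstack([A,B])[:,:,::-1])
```

```text
[0.55790293 0.01305575 0.10175441] [ 1.44467584 -0.43896818  0.65774319]
```

View pics/s4.png

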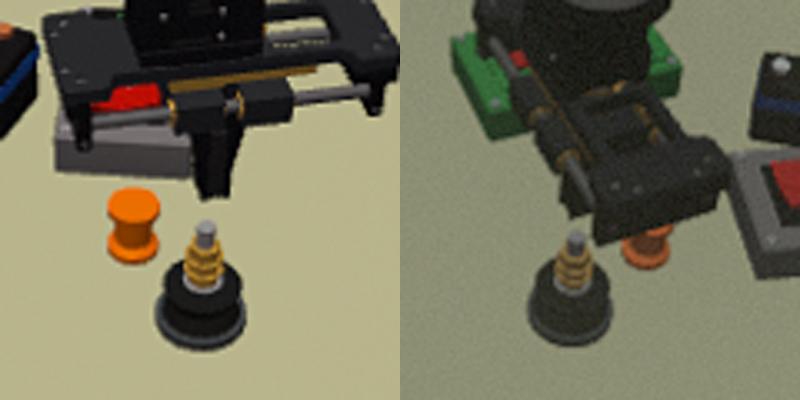

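The fingertips (side 293.6,167.9; scene about 291,214) are still clear of the stud tip (side 291.5,178; scene 292.5,221). I'll triangulate the tip itself before going lower.

Run:
```python
from h import *
a=cam('side');b=cam('scene')
def tri(obs):
    A=np.zeros((3,3));v=np.zeros(3)
    for c,uv in obs:
        p,d=ray(c,[uv]);d=d[0]/np.linalg.norm(d[0]);M=np.eye(3)-np.outer(d,d);A+=M;v+=M@p
    return np.linalg.solve(A,v).round(4)
print('tip',tri([(a,(293.6,167.9)),(b,(291,214))]),'stud',tri([(a,(291.7,177.5)),(b,(292.6,220.5))]))
for y in (.013,.023,.033):
  p,d=ray(a,[(293.6,167.9)]);print(y,p+d[0]*(y-p[1])/d[0,1])
```

```text
tip [0.5592 0.008  0.1087] stud [0.557  0.0137 0.0803]
0.013 [0.55902238 0.013      0.10747927]
0.023 [0.56198777 0.023      0.09850085]
0.033 [0.56495316 0.033      0.08952243]
```

Request:
drive_tool(deltas=[[[0, 0, 1, 0, 0, 0], [0, 0, 1, 0, 0, 0], [0, 0, 1, 0, 0, 0], [0, 0, 0, 0, 0, 0], [0, 0, 0, 0, 0, 0]]])

```text
time: 3.52
position: [0.5579, 0.013, 0.0987]
tool_rot: [0.707, 0.707, -0.0, -0.0]
ft_force: [-0.9, 0.3, 0.4]
grip_width: 0.0005
grip_force: 0.0
```

The images put the fingertips about 25 mm higher than the reading suggests, so I'll go on down in small steps and watch the force.

Request:
drive_tool(deltas=[[[0, 0, 3, 0, 0, 0], [0, 0, 3, 0, 0, 0], [0, 0, 2, 0, 0, 0], [0, 0, 2, 0, 0, 0], [0, 0, 0, 0, 0, 0], [0, 0, 0, 0, 0, 0]]])

```text
time: 4.02
position: [0.5578, 0.0131, 0.0886]
tool_rot: [0.707, 0.707, -0.0, -0.0]
ft_force: [-0.4, 0.8, 0.0]
grip_width: 0.0005
grip_force: 0.0
```

Request:
drive_tool(deltas=[[[0, 0, 2, 0, 0, 0], [0, 0, 2, 0, 0, 0], [0, 0, 0, 0, 0, 0], [0, 0, 0, 0, 0, 0]]])

```text
time: 4.35
position: [0.5579, 0.013, 0.0847]
tool_rot: [0.707, 0.707, -0.0, -0.0]
ft_force: [0.1, -0.9, 1.0]
grip_width: 0.0005
grip_force: 0.0
```

Request:
drive_tool(deltas=[[[0, 0, 1, 0, 0, 0], [0, 0, 1, 0, 0, 0], [0, 0, 0, 0, 0, 0], [0, 0, 0, 0, 0, 0]]])

```text
time: 4.68
position: [0.5579, 0.013, 0.0828]
tool_rot: [0.707, 0.707, -0.0, -0.0]
ft_force: [0.1, -0.1, -0.1]
grip_width: 0.0004
grip_force: 0.0
```

Request:
drive_tool(deltas=[[[0, 0, 1, 0, 0, 0], [0, 0, 1, 0, 0, 0], [0, 0, 0, 0, 0, 0], [0, 0, 0, 0, 0, 0]]])

```text
time: 5.02
position: [0.5579, 0.013, 0.0808]
tool_rot: [0.707, 0.707, -0.0, -0.0]
ft_force: [0.4, 0.6, -0.8]
grip_width: 0.0005
grip_force: 0.0
```

Run:
```python
from h import *
a=cam('side');b=cam('scene');print(a['o']['position'],a['o']['ft_force'])
A=cv2.resize(a['img'][130:220,250:340],(400,400),interpolation=cv2.INTER_CUBIC)
B=cv2.resize(b['img'][170:260,250:340],(400,400),interpolation=cv2.INTER_CUBIC)
cv2.imwrite('pics/s5.png',np.hstack([A,B])[:,:,::-1])
```

```text
[0.55789919 0.01304557 0.08076411] [ 0.38156892  0.58823803 -0.76738106]
```

View pics/s5.png

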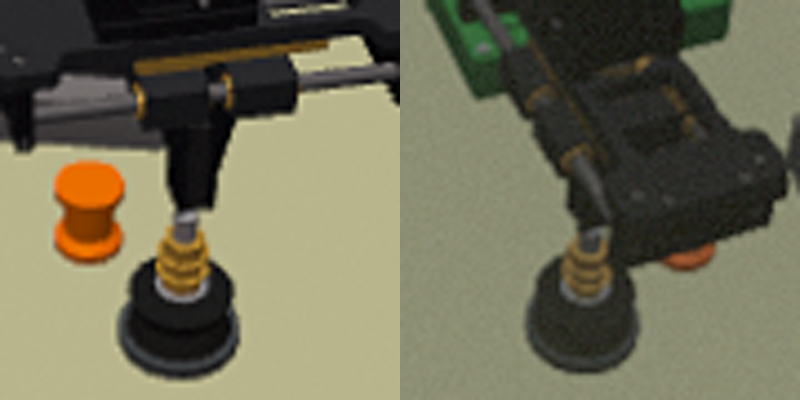

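The fingertips (side about 293,177) are now just above the stud tip (side 292,178), lined up within about 3 mm. Carrying on down.

Request:
drive_tool(deltas=[[[0, 0, 1, 0, 0, 0], [0, 0, 1, 0, 0, 0], [0, 0, 0, 0, 0, 0], [0, 0, 0, 0, 0, 0]]])

```text
time: 5.45
position: [0.5579, 0.013, 0.0787]
tool_rot: [0.707, 0.707, -0.0, -0.0]
ft_force: [-0.5, 0.4, -0.0]
grip_width: 0.0008
grip_force: 0.0
```

Request:
drive_tool(deltas=[[[0, 0, 1, 0, 0, 0], [0, 0, 1, 0, 0, 0], [0, 0, 0, 0, 0, 0], [0, 0, 0, 0, 0, 0]]])

```text
time: 5.78
position: [0.5579, 0.013, 0.0768]
tool_rot: [0.707, 0.707, -0.0, -0.0]
ft_force: [-0.3, 0.0, -0.2]
grip_width: 0.0006
grip_force: 0.0
```

Request:
drive_tool(deltas=[[[0, 0, 1, 0, 0, 0], [0, 0, 1, 0, 0, 0], [0, 0, 0, 0, 0, 0], [0, 0, 0, 0, 0, 0]]])

```text
time: 6.12
position: [0.5579, 0.013, 0.0748]
tool_rot: [0.707, 0.707, -0.0, -0.0]
ft_force: [0.0, 0.1, -0.4]
grip_width: 0.0008
grip_force: 0.0
```

Run:
```python
from h import *
a=cam('side');b=cam('scene');print(a['o']['position'],a['o']['ft_force'],a['o']['moment'])
A=cv2.resize(a['img'][140:210,260:330],(400,400),interpolation=cv2.INTER_CUBIC)
B=cv2.resize(b['img'][180:250,260:330],(400,400),interpolation=cv2.INTER_CUBIC)
cv2.imwrite('pics/s6.png',np.hstack([A,B])[:,:,::-1])
```

```text
[0.55791963 0.0130297  0.07478273] [ 0.04614528  0.12253332 -0.42879201] [ 0.00532624 -0.02280914 -0.00937593]
```

View pics/s6.png

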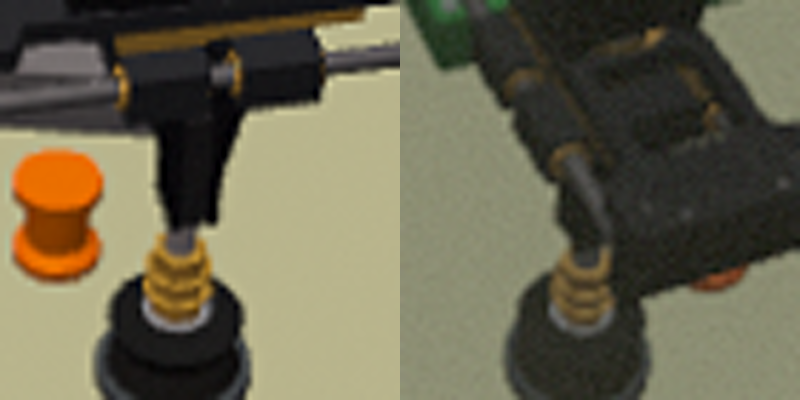

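Run:
```python
from h import *
import pickle
C={n:pickle.load(open(n+'.pkl','rb')) for n in ['scene','side','wrist']}
def proj(c,P):
    q=(np.array(P)-c['p'])@c['R']; return cv2.projectPoints(np.array([[q[0],-q[1],-q[2]]]),np.zeros(3),np.zeros(3),c['K'],np.array(c['D'],float))[0].ravel().round(1)
def tri(obs):
    A=np.zeros((3,3));v=np.zeros(3)
    for c,uv in obs:
        p,d=ray(c,[uv]);d=d[0]/np.linalg.norm(d[0]);M=np.eye(3)-np.outer(d,d);A+=M;v+=M@p
    return np.linalg.solve(A,v).round(4)
print(C['side']['o']['position'],C['side']['o']['grip_width'])
for x in (.575,.675):
  for z in (.19,.215): print(x,z,[proj(C[n],(x,0,z)) for n in C])
print(tri([(C['side'],(361,122)),(C['scene'],(322,217))]))
print(C['wrist']['hand_eye'])
s=np.vstack([cv2.resize(C['side']['img'][60:140,270:410],(560,320)),]);t=cv2.resize(C['scene']['img'][160:230,290:380],(240,187))
im=np.zeros((320,800,3),np.uint8);im[:,:560]=s;im[:187,560:]=t;cv2.imwrite('pics/s7.png',im[:,:,::-1])
```

```text
[6.24247324e-01 1.57199406e-04 2.10870563e-01] 0.08707310125932378
0.575 0.19 [array([293.9, 191.4]), array([305.7, 138. ]), array([181.4, 221.4])]
0.575 0.215 [array([294.7, 181.9]), array([306.6, 127.1]), array([171.4, 235.4])]
0.675 0.19 [array([318.8, 229. ]), array([355.9, 132.3]), array([333.9, 221.3])]
0.675 0.215 [array([320.4, 219.5]), array([357.8, 121.6]), array([344.2, 235.2])]
[ 0.6778 -0.0015  0.2193]
[[-1.45943013e-03  9.69593195e-01  2.44718014e-01  6.62500867e-02]
 [ 9.99998884e-01  1.33676596e-03  6.67336719e-04 -4.79549468e-04]
 [ 3.19914429e-04  2.44718715e-01 -9.69594064e-01 -1.72920360e-01]
 [ 0.00000000e+00  0.00000000e+00  0.00000000e+00  1.00000000e+00]]
```

View pics/s7.png

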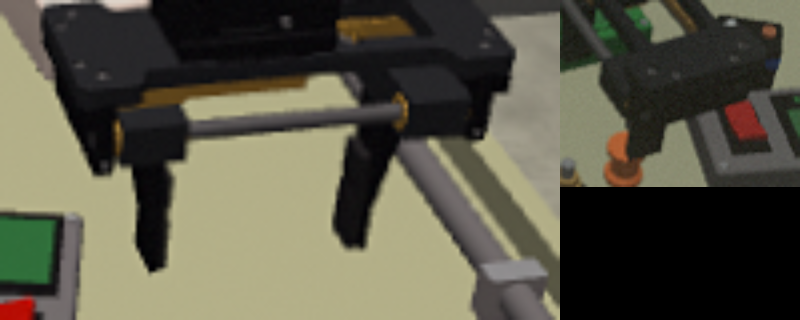

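The images show the fingertips about 7 mm above the reported TCP height, not 22 mm below it. I'll rely on the images and the force, which means contact should come right about here.

Request:
drive_tool(deltas=[[[0, 0, 1, 0, 0, 0], [0, 0, 1, 0, 0, 0], [0, 0, 0, 0, 0, 0], [0, 0, 0, 0, 0, 0]]])

```text
time: 6.55
position: [0.5579, 0.0131, 0.0727]
tool_rot: [0.707, 0.707, -0.0, -0.0]
ft_force: [0.4, 0.6, -0.4]
grip_width: 0.0008
grip_force: 0.0
```

Request:
drive_tool(deltas=[[[0, 0, 1, 0, 0, 0], [0, 0, 1, 0, 0, 0], [0, 0, 0, 0, 0, 0], [0, 0, 0, 0, 0, 0]]])

```text
time: 6.88
position: [0.5581, 0.013, 0.071]
tool_rot: [0.707, 0.707, 0.0, 0.0]
ft_force: [0.1, -0.1, 0.6]
grip_width: 0.0006
grip_force: 0.6
```

Request:
drive_tool(deltas=[[[0, 0, 1, 0, 0, 0], [0, 0, 0, 0, 0, 0], [0, 0, 0, 0, 0, 0]]])

```text
time: 7.13
position: [0.5581, 0.013, 0.07]
tool_rot: [0.707, 0.707, 0.0, 0.0]
ft_force: [-1.4, -0.1, 2.5]
grip_width: 0.0003
grip_force: 1.3
```

Request:
drive_tool(deltas=[[[0, 0, 1, 0, 0, 0], [0, 0, 0, 0, 0, 0], [0, 0, 0, 0, 0, 0]]])

```text
time: 7.38
position: [0.5581, 0.013, 0.0691]
tool_rot: [0.707, 0.707, 0.0, 0.0]
ft_force: [0.2, 0.2, 4.1]
grip_width: 0.0007
grip_force: 2.1
```

The touch registered: 4.1 N upward, so fingertip contact at 82 mm means TCP z of about 0.071 (tips 11 mm above the TCP reading). Next I lift and go to the shunt, stopping short for a wrist look.

Request:
drive_tool(deltas=[[[0, 0, -15, 0, 0, 0], [0, 0, -35, 0, 0, 0], [0, 0, -40, 0, 0, 0], [-38, 0, -40, 0, 0, 0], [-40, -5, 0, 0, 0, 0], [-40, -6, 0, 0, 0, 0], [-40, -6, 0, 0, 0, 0], [-40, -6, 0, 0, 0, 0]]])

```text
time: 8.05
position: [0.5343, -0.177, 0.1889]
tool_rot: [0.707, 0.707, -0.0, -0.0]
ft_force: [0.5, 0.1, 0.2]
grip_width: 0.0004
grip_force: 0.0
```

Request:
drive_tool(deltas=[[[-40, 0, 0, 0, 0, 0], [-35, 0, 0, 0, 0, 0], [-15, 0, 0, 0, 0, 0], [0, 0, 0, 0, 0, 0], [0, 0, 0, 0, 0, 0], [0, 0, 0, 0, 0, 0]]])

```text
time: 8.55
position: [0.5344, -0.2637, 0.1884]
tool_rot: [0.707, 0.707, 0.0, -0.001]
ft_force: [-0.6, -0.7, 0.1]
grip_width: 0.0005
grip_force: 0.0
```

Run:
```python
from h import *
c=cam('wrist');print(c['o']['position'],c['o']['ft_force'])
m=cv2.inRange(cv2.cvtColor(c['img'],cv2.COLOR_RGB2HSV),(22,150,110),(34,255,255))
n,_,s,ce=cv2.connectedComponentsWithStats(m)
for i in range(1,n):
    if s[i,4]>40: print(s[i],ce[i],plane(c,[ce[i]],.048))
save(c,'w8.png')
```

```text
[ 0.5343838  -0.26367881  0.18844453] [-0.6333592  -0.72502076  0.13752259]
[246 156  18  18 265] [254.37735849 164.4       ] [[ 0.5323429  -0.24390667  0.048     ]]
```

View pics/w8.png

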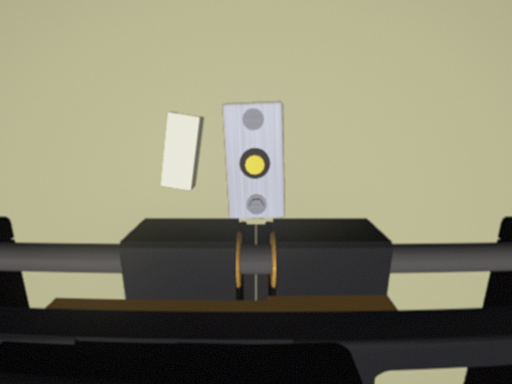

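The wrist picture shows the shunt with its yellow button at (254,164), giving (0.533, -0.244), and the guard to the left at (182,150). I'll go over the button and down to just above contact (TCP 0.037).

Request:
drive_tool(deltas=[[[10, -1, 20, 0, 0, 0], [10, 0, 35, 0, 0, 0], [0, 0, 40, 0, 0, 0], [0, 0, 30, 0, 0, 0], [0, 0, 13, 0, 0, 0], [0, 0, 0, 0, 0, 0], [0, 0, 0, 0, 0, 0], [0, 0, 0, 0, 0, 0]]])

```text
time: 9.27
position: [0.535, -0.2452, 0.0523]
tool_rot: [0.707, 0.708, 0.0, 0.001]
ft_force: [-0.3, -0.9, -0.4]
grip_width: 0.0004
grip_force: 0.0
```

Request:
drive_tool(deltas=[[[0, 0, 2, 0, 0, 0], [0, 0, 2, 0, 0, 0], [0, 0, 1, 0, 0, 0], [0, 0, 0, 0, 0, 0], [0, 0, 0, 0, 0, 0]]])

```text
time: 9.68
position: [0.5341, -0.2458, 0.0464]
tool_rot: [0.707, 0.707, 0.0, 0.0]
ft_force: [0.6, 0.6, -0.1]
grip_width: 0.0004
grip_force: 0.0
```

Request:
drive_tool(deltas=[[[0, 0, 1, 0, 0, 0], [0, 0, 1, 0, 0, 0], [0, 0, 1, 0, 0, 0], [0, 0, 0, 0, 0, 0]]])

```text
time: 10.02
position: [0.5338, -0.2456, 0.0428]
tool_rot: [0.707, 0.707, -0.0, -0.0]
ft_force: [-0.6, -0.3, 0.8]
grip_width: 0.0006
grip_force: 0.0
```

Request:
drive_tool(deltas=[[[0, 0, 1, 0, 0, 0], [0, 0, 1, 0, 0, 0], [0, 0, 1, 0, 0, 0], [0, 0, 1, 0, 0, 0], [0, 0, 0, 0, 0, 0]]])

```text
time: 10.43
position: [0.5339, -0.2455, 0.0388]
tool_rot: [0.707, 0.707, -0.0, -0.0]
ft_force: [0.0, 0.8, 0.4]
grip_width: 0.0007
grip_force: 0.0
```

Request:
drive_tool(deltas=[[[0, 0, 1, 0, 0, 0], [0, 0, 1, 0, 0, 0], [0, 0, 0, 0, 0, 0]]])

```text
time: 10.68
position: [0.534, -0.2457, 0.037]
tool_rot: [0.707, 0.707, 0.0, 0.0]
ft_force: [0.1, -0.2, -0.3]
grip_width: 0.0005
grip_force: 0.3
```

Request:
drive_tool(deltas=[[[0, 0, 1, 0, 0, 0], [0, 0, 1, 0, 0, 0], [0, 0, 0, 0, 0, 0]]])

```text
time: 10.93
position: [0.534, -0.2457, 0.0351]
tool_rot: [0.707, 0.707, 0.0, 0.0]
ft_force: [-0.7, -0.1, 2.7]
grip_width: 0.0005
grip_force: 1.1
```

Contact came at 0.037 as expected, with about 3 N of friction. Pressing on to the stop in small steps.

Request:
drive_tool(deltas=[[[0, 0, 1, 0, 0, 0], [0, 0, 1, 0, 0, 0], [0, 0, 0, 0, 0, 0]]])

```text
time: 11.18
position: [0.5341, -0.2457, 0.033]
tool_rot: [0.707, 0.707, 0.0, 0.0]
ft_force: [-1.3, 0.4, 2.3]
grip_width: 0.0003
grip_force: 1.0
```

Request:
drive_tool(deltas=[[[0, 0, 1, 0, 0, 0], [0, 0, 0.5, 0, 0, 0], [0, 0, 0, 0, 0, 0]]])

```text
time: 11.43
position: [0.5341, -0.2457, 0.0317]
tool_rot: [0.707, 0.707, 0.0, 0.0]
ft_force: [-0.7, -0.1, 3.4]
grip_width: 0.0005
grip_force: 2.1
```

Request:
drive_tool(deltas=[[[0, 0, 0.5, 0, 0, 0], [0, 0, 0, 0, 0, 0]]])

```text
time: 11.6
position: [0.5341, -0.2457, 0.0317]
tool_rot: [0.707, 0.707, 0.0, 0.0]
ft_force: [-0.7, 1.5, 7.0]
grip_width: 0.0002
grip_force: 3.6
```

The stop is reached: 7 N with no further travel. Lifting and moving to a wrist look at the grey panel.

Request:
drive_tool(deltas=[[[0, 0, 0, 0, 0, 0], [0, 0, -20, 0, 0, 0], [0, 0, -40, 0, 0, 0], [0, 0, -40, 0, 0, 0], [30, 0, -40, 0, 0, 0], [40, 2, -18, 0, 0, 0], [40, 2, 0, 0, 0, 0], [40, 2, 0, 0, 0, 0]]])

```text
time: 12.27
position: [0.5406, -0.1021, 0.1829]
tool_rot: [0.708, 0.706, 0.001, 0.002]
ft_force: [0.9, 0.3, 0.1]
grip_width: 0.0005
grip_force: 0.0
```

Request:
drive_tool(deltas=[[[40, 2, 0, 0, 0, 0], [40, 2, 0, 0, 0, 0], [40, 2, 0, 0, 0, 0], [40, 2, 0, 0, 0, 0], [40, 2, 0, 0, 0, 0], [40, 0, 0, 0, 0, 0], [21, 0, 0, 0, 0, 0], [0, 0, 0, 0, 0, 0]]])

```text
time: 12.93
position: [0.549, 0.1629, 0.1809]
tool_rot: [0.705, 0.709, 0.0, -0.001]
ft_force: [0.3, 0.2, 0.3]
grip_width: 0.0005
grip_force: 0.0
```

Request:
drive_tool(deltas=[[[0, 0, 0, 0, 0, 0], [0, 0, 0, 0, 0, 0], [0, 0, 0, 0, 0, 0]]])

```text
time: 13.18
position: [0.5499, 0.157, 0.1812]
tool_rot: [0.708, 0.707, -0.0, -0.0]
ft_force: [0.3, -0.6, 1.3]
grip_width: 0.0006
grip_force: 0.0
```

Run:
```python
from h import *
c=cam('wrist');print(c['o']['position'],c['o']['ft_force'])
m=cv2.inRange(cv2.cvtColor(c['img'],cv2.COLOR_RGB2HSV),(0,180,80),(5,255,255))
cs,_=cv2.findContours(m,cv2.RETR_EXTERNAL,cv2.CHAIN_APPROX_NONE)
for k in cs:
    if cv2.contourArea(k)>60:
        r=cv2.minAreaRect(k);b=cv2.boxPoints(r);print(r,'\n',np.c_[b,plane(c,b,.046)[:,:2],plane(c,b,.055)[:,:2]].round(4))
a=cam('side')
m=cv2.inRange(cv2.cvtColor(a['img'],cv2.COLOR_RGB2HSV),(22,150,120),(34,255,255));n,_,s,ce=cv2.connectedComponentsWithStats(m)
print('button side',[(ce[i],s[i,4]) for i in range(1,n) if s[i,4]>20])
save(c,'w9.png')
```

```text
[0.54985893 0.15700069 0.18116495] [ 0.27934014 -0.63274961  1.30481369]
((60.967262268066406, 276.48223876953125), (38.21211242675781, 8.028874397277832), 1.9091522693634033) 
 [[4.173810e+01 2.798579e+02 3.064000e-01 4.730000e-02 3.135000e-01
  5.250000e-02]
 [4.200560e+01 2.718335e+02 3.087000e-01 5.750000e-02 3.157000e-01
  6.230000e-02]
 [8.019650e+01 2.731065e+02 3.536000e-01 5.680000e-02 3.594000e-01
  6.160000e-02]
 [7.992900e+01 2.811310e+02 3.517000e-01 4.680000e-02 3.575000e-01
  5.190000e-02]]
((254.55001831054688, 144.85000610351562), (40.16092300415039, 25.298219680786133), 18.434947967529297) 
 [[2.315e+02 1.505e+02 5.256e-01 1.910e-01 5.263e-01 1.920e-01]
 [2.395e+02 1.265e+02 5.338e-01 2.141e-01 5.343e-01 2.144e-01]
 [2.776e+02 1.392e+02 5.707e-01 2.019e-01 5.701e-01 2.025e-01]
 [2.696e+02 1.632e+02 5.631e-01 1.784e-01 5.627e-01 1.797e-01]]
button side [(array([312.23469388, 295.7244898 ]), np.int32(98))]
```

View pics/w9.png

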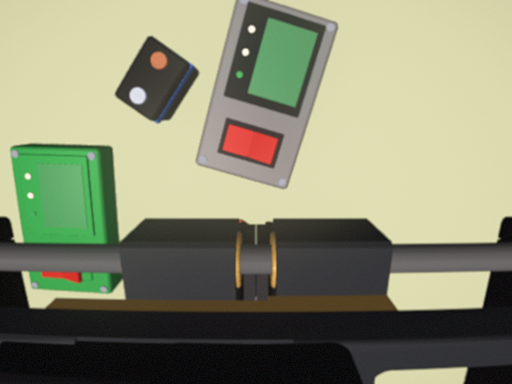

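The grey panel's rocker spans (221,148), (228,124), (281,141), (275,167) in this picture. The right half (+x) is the raised one. The mask missed part of it, so I'm re-fitting.

Run:
```python
from h import *
c=cam('wrist');print(c['o']['position'])
im=c['img'][100:185,195:305];hsv=cv2.cvtColor(im,cv2.COLOR_RGB2HSV)
m=(cv2.inRange(hsv,(0,150,60),(10,255,255))|cv2.inRange(hsv,(170,150,60),(180,255,255)))
k=max(cv2.findContours(m,cv2.RETR_EXTERNAL,cv2.CHAIN_APPROX_NONE)[0],key=cv2.contourArea)
b=cv2.boxPoints(cv2.minAreaRect(k))+[195,100];b=b[np.argsort(b[:,0])];print(b.round(1))
lo=plane(c,b[:2],.046);hi=plane(c,b[2:],.055);L=lo.mean(0);H=hi.mean(0);d=(H-L)[:2];u=d/np.linalg.norm(d)
print('L',L,'H',H,np.linalg.norm(d),'u',u,'pivot',L[:2]+25*u/1e3,H[:2]-u*.0234,'edge w',np.linalg.norm(lo[0]-lo[1]),np.linalg.norm(hi[0]-hi[1]))
```

```text
[0.55002097 0.15684873 0.18133022]
[[220.8 149.1]
 [228.9 123. ]
 [270.2 164.3]
 [278.3 138.2]]
L [0.5195884  0.20488272 0.046     ] H [0.56726483 0.19089408 0.055     ] 0.04968625771400108 u [ 0.95954968 -0.28153935] pivot [0.54357714 0.19784423] [0.54481137 0.1974821 ] edge w 0.026484192560928127 0.02597316350169478
```

Request:
drive_tool(deltas=[[[16, 9, 20, 0, 0, 0], [17, 9, 35, 0, 0, 0], [0, 0, 35, 0, 0, 0], [0, 0, 25, 0, 0, 0], [0, 0, 10, 0, 0, 0], [0, 0, 0, 0, 0, 0], [0, 0, 0, 0, 0, 0], [0, 0, 0, 0, 0, 0]]])

```text
time: 14.0
position: [0.5695, 0.1911, 0.0582]
tool_rot: [0.707, 0.707, 0.001, 0.001]
ft_force: [-0.4, 0.8, -0.3]
grip_width: 0.0007
grip_force: 0.0
```

Run:
```python
from h import *
a=cam('side');b=cam('scene');print(a['o']['position'],a['o']['ft_force'])
A=cv2.resize(a['img'][90:180,220:310],(400,400),interpolation=cv2.INTER_CUBIC)
B=cv2.resize(b['img'][160:250,330:420],(400,400),interpolation=cv2.INTER_CUBIC)
cv2.imwrite('pics/s10.png',np.hstack([A,B])[:,:,::-1])
```

```text
[0.56948323 0.19108528 0.05819083] [-0.37526157  0.79692153 -0.28508795]
```

View pics/s10.png

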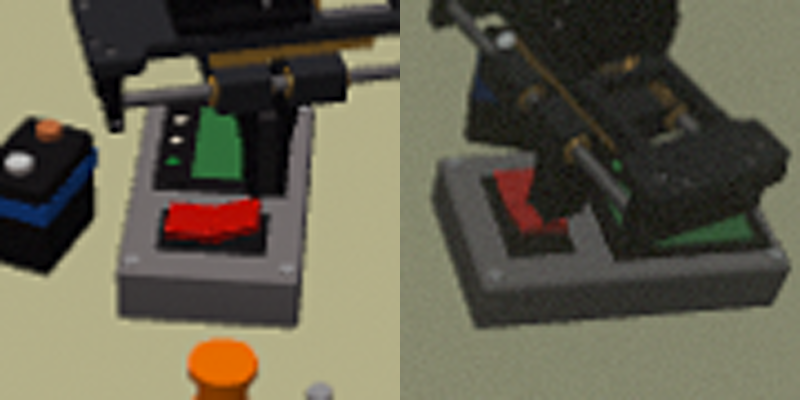

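The fingertips are just above the raised end (side crop 265,195; rocker end 260,210) but sit a little too far out. I'll shift 4 mm in and go down.

Request:
drive_tool(deltas=[[[0, -2, 2, 0, 0, 0], [1, -2, 2, 0, 0, 0], [0, 0, 3, 0, 0, 0], [0, 0, 3, 0, 0, 0], [0, 0, 0, 0, 0, 0], [0, 0, 0, 0, 0, 0]]])

```text
time: 14.6
position: [0.5636, 0.1923, 0.0461]
tool_rot: [0.707, 0.707, -0.0, -0.0]
ft_force: [-1.1, -1.4, 0.2]
grip_width: 0.0005
grip_force: 0.0
```

Request:
drive_tool(deltas=[[[0, 0, 1, 0, 0, 0], [0, 0, 1, 0, 0, 0], [0, 0, 1, 0, 0, 0], [0, 0, 0, 0, 0, 0]]])

```text
time: 14.93
position: [0.564, 0.1923, 0.0435]
tool_rot: [0.707, 0.707, 0.0, 0.0]
ft_force: [-0.1, 0.2, 1.0]
grip_width: 0.0005
grip_force: 0.4
```

Request:
drive_tool(deltas=[[[0, 0, 1, 0, 0, 0], [0, 0, 1, 0, 0, 0], [0, 0, 0, 0, 0, 0]]])

```text
time: 15.18
position: [0.5645, 0.1922, 0.0417]
tool_rot: [0.707, 0.707, 0.0, 0.0]
ft_force: [-0.0, -0.5, 2.3]
grip_width: 0.0005
grip_force: 1.3
```

Request:
drive_tool(deltas=[[[0, 0, 1, 0, 0, 0], [0, 0, 1, 0, 0, 0], [0, 0, 1, 0, 0, 0], [0, 0, 0, 0, 0, 0]]])

```text
time: 15.52
position: [0.5648, 0.1922, 0.0386]
tool_rot: [0.707, 0.707, 0.001, 0.001]
ft_force: [2.4, -1.6, 2.9]
grip_width: 0.0005
grip_force: 1.4
```

Request:
drive_tool(deltas=[[[0, 0, 1, 0, 0, 0], [0, 0, 1, 0, 0, 0], [0, 0, 0, 0, 0, 0]]])

```text
time: 15.77
position: [0.5642, 0.1924, 0.0363]
tool_rot: [0.707, 0.707, 0.0, 0.0]
ft_force: [2.3, -0.9, 3.2]
grip_width: 0.0005
grip_force: 1.4
```

Request:
drive_tool(deltas=[[[0, 0, 0.5, 0, 0, 0], [0, 0, 0.5, 0, 0, 0], [0, 0, 0, 0, 0, 0]]])

```text
time: 16.02
position: [0.564, 0.1925, 0.0357]
tool_rot: [0.707, 0.707, 0.0, 0.0]
ft_force: [1.1, 0.1, 4.5]
grip_width: 0.0008
grip_force: 2.3
```

Request:
drive_tool(deltas=[[[0, 0, 0.5, 0, 0, 0], [0, 0, 0, 0, 0, 0]]])

```text
time: 16.18
position: [0.564, 0.1925, 0.0357]
tool_rot: [0.707, 0.707, 0.0, 0.0]
ft_force: [1.6, -0.5, 7.7]
grip_width: 0.0004
grip_force: 3.8
```

Request:
drive_tool(deltas=[[[0, 0, 0, 0, 0, 0], [0, 0, -20, 0, 0, 0], [0, 0, -40, 0, 0, 0], [0, 0, -40, 0, 0, 0], [-35, 0, -15, 0, 0, 0], [0, 0, 0, 0, 0, 0], [0, 0, 0, 0, 0, 0], [0, 0, 0, 0, 0, 0]]])

```text
time: 16.85
position: [0.5618, 0.1574, 0.1486]
tool_rot: [0.707, 0.707, -0.001, -0.002]
ft_force: [-0.5, 1.0, -0.0]
grip_width: 0.0002
grip_force: 0.0
```

Run:
```python
from h import *
a=cam('side');b=cam('wrist');print(a['o']['position'],a['o']['ft_force'])
A=cv2.resize(a['img'][90:180,220:310],(400,400),interpolation=cv2.INTER_CUBIC)
B=cv2.resize(b['img'][90:210,180:300],(400,400),interpolation=cv2.INTER_CUBIC)
cv2.imwrite('pics/s11.png',np.hstack([A,B])[:,:,::-1])
def red(c,sl):
    hsv=cv2.cvtColor(c['img'][sl],cv2.COLOR_RGB2HSV);m=cv2.inRange(hsv,(0,150,60),(10,255,255));ys,xs=np.where(m>0)
    return {int(x)+sl[1].start:(int(ys[xs==x].min())+sl[0].start,int(ys[xs==x].max())+sl[0].start) for x in sorted(set(xs))}
import pickle
sl=(slice(125,155),slice(250,285))
for c in (pickle.load(open('side.pkl','rb')),a): print(red(c,sl))
S=pickle.load(open('side.pkl','rb'))['img'].astype(int)
for n,(y0,y1,x0,x1) in dict(cell=(110,155,205,247),guard=(275,335,245,285),spacer=(160,192,258,282)).items(): print(n,abs(S-a['img'])[y0:y1,x0:x1].mean())
```

```text
[0.56182046 0.1574499  0.14861207] [-0.51601285  0.99106061 -0.02636412]
{257: (139, 141), 258: (136, 143), 259: (136, 143), 260: (136, 143), 261: (136, 143), 262: (136, 143), 263: (136, 143), 264: (136, 143), 265: (136, 144), 266: (136, 144), 267: (136, 143), 268: (136, 144), 269: (136, 143), 270: (136, 143), 271: (136, 143), 272: (135, 142), 273: (135, 142), 274: (135, 142), 275: (135, 142), 276: (135, 141), 277: (134, 141), 278: (135, 139)}
{257: (138, 140), 258: (134, 140), 259: (133, 140), 260: (134, 141), 261: (134, 141), 262: (134, 142), 263: (135, 142), 264: (135, 144), 265: (135, 144), 266: (136, 144), 267: (136, 144), 268: (136, 144), 269: (136, 143), 270: (136, 143), 271: (136, 144), 272: (137, 144), 273: (137, 144), 274: (137, 144), 275: (137, 144), 276: (137, 144), 277: (137, 143), 278: (137, 142)}
cell 3.047971781305115
guard 4.085138888888889
spacer 2.9144965277777777
```

The rocker has flipped: the right end dropped, the left rose, and the stop held at 7.7 N. The bystanders look unchanged in the side view and nothing is in contact, so I'm handing in.

```bash
python3 -c "
from rig import ticket;print(ticket.hand_in())"
```

```text
the job is handed in; nothing more can be done
None
```

Job handed in, no verdict returned: I touched the earth stud (about 4 N), pressed the reset button to its stop (7 N) and flipped the grey panel's rocker fully on (7.7 N), and the cell, guard and insulator look unmoved in the side camera.

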